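# Couple the trailer head to the bench ball bracket and latch it

### The job

Park the loose trailer coupling head on the bench's ball bracket: lower its socket over the ball with its tail in the bracket's fork and push it down gently until the ball has clicked fully home, only then press its latch lever down gently until it is fully shut. Leave the head latched there, level and released, and leave the other things on the bench where they are.

Things in the scene. Friction and masses are not known exactly. Their poses are not given: they have to be found in the camera images.
- coupler: Loose bare-steel trailer coupling head, 0.5 to 0.8 kg, standing upright. Origin on its underside, on the socket's axis; x points from tail to socket, z up. Round socket head 54 mm wide, 53 mm tall, open below; a flat grip rib stands on it. Tail 28 mm wide, 28 mm high, back to x = -120 mm; the lever is over the tail.
- rib (a point): Middle of the grip rib, 76 mm above the underside, straight above the socket. The rib is 24 mm wide (coupler y), 44 mm long (x) and reaches from 53 to 92 mm above the underside: take it here from above, flat sides between the fingers.
- socket (a point): On the socket's axis, 26 mm above the underside: where the ball's centre is when home. Bore 43 mm wide, 46 mm deep, 1.5 mm play round the ball. Two sprung keepers inside touch the ball 14 mm before home and carry the head's weight; a push of 3 to 12 N on top of the weight snaps them over the ball, then the roof stops the head hard. It stays home when released.
- tail (a point): Middle of the tail's underside, 100 mm behind the socket's axis (coupler x = -100 mm).
- latch (a joint): Latch lever angle, rad: 0 to 0.1 at the start (open: handle about 40 degrees above level, pointing back over the tail), 0.75 fully shut (level). Cross pin at coupler x = -36 mm, 34 mm above the underside. Stiff (4 to 7 N at the handle), stays where left. Shutting swings a claw under the ball: it shuts fully only with the ball home.
- lever_pad (a point): Top face of the lever's thumb pad (28 mm wide, 26 mm long), 75 mm from the pin; the lever ends 93 mm from the pin. When shut the pad lies at coupler x = -111 mm, 44 mm above the underside.
- bracket: Steel ball bracket screwed to the bench, foot plate 170 by 100 mm. Origin on the bench straight below the ball's centre; x from fork to ball, z up. The 40 mm ball and the fork stand on a height-adjustable tongue, so the ball's height is not measured: centre 71 to 99 mm above the bench (head's underside then 45 to 73 mm). Bears at most 40 N.
- fork (a point): Point on the bench below the middle of the fork, bracket x = -100 mm. Fork: upward-open slot for the tail, 38 mm wide (bracket y), 30 mm long, cheeks 20 mm high and 50 mm over all, floor 27 mm below the ball's centre; it keeps the parked head level, its x along the bracket's x.
- wrench: Bystander: open-ended wrench lying flat, origin under its middle.
- spare_ball: Bystander: spare loose tow ball standing on its short foot, 40 mm wide, 53 mm tall, origin under its foot. Not the ball to use.
- jar: Bystander: clear jar with lid, 60 mm wide, 90 mm tall, origin under its base.
- hammer: Bystander: hammer lying flat.
- screwdriver: Bystander: screwdriver lying flat.
- tin: Bystander: tin, 80 mm wide, 100 mm tall, origin under its base.
- carton: Bystander: small cardboard box, 90 by 70 by 60 mm, origin under its base.
Things that resemble listed ones, but are neither listed nor needed, are in the scene too. Leave any blue or red look-alike of the coupler alone.

How it is judged:
By the outcome, as a careful person would: the job done as asked, in the order asked, and still so for the second after the job is handed in, with the robot touching nothing.
It also fails if it takes over 58 s, if anything falls off the work surface, if the arm or the gripper's body presses on something with over 40 N, if the wrist force passes 120 N, or if a joint passes its speed limit or range.

### The arm

A 7-joint arm with a two-finger parallel gripper is mounted at the origin on the work surface. World frame = base frame: x ahead of the robot, y to its left, z up, the work surface at z = 0. Lengths are in m, angles in rad, forces in N, time in s.
With the tool pointing down it reaches from about 0.4 to 0.85 m from the base axis. Payload 4.5 kg.
Tool frame: the origin (TCP) lies on the mounting face of the last link; the fingertips stand 173 mm ahead of it and the grasp point (between the pads) lies 155 mm ahead of it; z points along the fingers, y is the direction in which the jaws open and shut (so a half turn about z gives the same grasp; the last joint's range is limited). The gripper opens to 85 mm and grips with 20 to 120 N. Pads are 22 mm wide; open, the fingers measure 114 mm over their backs; the gripper's body (76 mm by 85 mm) begins 54 mm behind the grasp point. The pads swing forward as they close: fully open they stand 13 mm farther back than shut.
Start: joints at [-1.135, 0.689, -0.195, 1.565, 0.157, 0.902, -0.215], TCP at [0.244, 0.575, 0.405] pointing down, gripper open.
Joint ranges: [-3.01, 3.01], [-0.46, 2.08], [-1.47, 1.51], [0.13, 2.56], [-1, 4.14], [0.04, 2.09], [-2.66, 2.66]. Speed limits (rad/s): [2.57, 2.57, 3.14, 3.14, 3.14, 3.14, 3.14].

### API

Orientations are given as a rotation vector (axis times angle).
In Python, from cell import telemetry, cams, job gives the robot as it stands. The module is installed in compiled form; this text tells all that it offers.
- The arm moves only by the shell command python3 -m creep 'ROWS' [FORCE]. ROWS is JSON, a list of rows, each a list of 7 numbers: the shift along the tool's x, y, z in cm, then the turn, a rotation vector about the tool's x, y, z in rad, then the opening, from 0 (shut) to 1 (fully open). A call has 1 to 12 rows; each row is the pose to reach, as a shift and turn from the pose commanded when the call began, along the tool's axes at that moment; what a row does not reach only later rows make up. A row lasts 1/10 s, in which the tool goes at most 50 mm and 8.59 degrees, less where a joint would pass 70% of its speed; a pose out of reach is approached as far as the arm can. A call with a gripper value outside its range is refused whole. The fingers move at their own pace and stop on an object; FORCE is the grip in N (left out, the last holds). Time passes only in rows, so rows that repeat a pose let the fingers close. It gives the time, the measured TCP pose, the force and the opening at its end, in the units of the state.
- telemetry.state(): the state, without advancing time (a new reading comes with each control period).
- cams.get_image(name): name is "scene" or "top" or "wrist"; returns a dict with "img" (480x640x3 uint8, blue, green, red), "range_z" (480x640 float32, m along the optical axis (not along the pixel's ray), 0 where there is no reading), "mtx" (3x3 intrinsics, pixels), "dist_coeffs" ([k1, k2, p1, p2, k3] as OpenCV has them; the pictures are not rectified), "pose" (4x4, takes a point from camera to world coordinates). Camera axes: x right, y down, z forward; pixel columns grow to the right and rows downward; lengths in m; the calibration is good to about 2 mm. A picture is of the moment at which its call begins.
- job.job_done(): hands the job in, once; it reports no verdict.
Trained networks look in a picture, given as the dict that the camera call returned (one of the last four; its "shot" number tells which), for a name from the list of things; names that differ only in an ending like _2 or _b are one class to them, and where a whole thing is asked for, a point or a joint stands for the part that bears it (a point fixed in the world has none). Each returns a list of dicts, best first, with "score" (0 to 1); they miss things now and then, are a little off and sometimes report something else, mostly with a low value. They report only what shows in the picture. A call takes as long as a camera call. They do not tell look-alikes from the thing itself.
- cams.find_in(thing, picture): "pixel" ([column, row] in pixels, amid what is visible of it).
- cams.outline_of(thing, picture): "pixels" (480x640 bool, what is visible of it) and "pixel" ([column, row] in pixels, amid what is visible of it).
The state is a dict: "t": time; "joint_positions": joint angles; "joint_vel": joint speeds; "joint_efforts": joint torques, N m; "tcp_pos": TCP position; "tcp_rot": TCP orientation; "wrist_force": force on the tool from outside, world axes, zero at the start; "wrist_torque": the same for the moment, N m; "gripper_width": finger opening in m.
Only numpy, scipy, OpenCV 4.12 (cv2) and the standard library are available. Lean on these libraries where they do the work, as an engineer would, in place of code of your own. Each camera call takes 0.05 s, during which the arm holds its last target.

## Working session

There is one attempt and no reset: what is moved stays moved. The work goes in short steps, Python scripts to look and compute and a shell command to move; the robot and the scene stay as the last step left them, time stands still between calls to the robot, and variables do not carry over. Pictures are saved under pics/ and viewed, and the job is handed in when it is done.

```bash
mkdir -p pics; cat > h.py <<'E'
import numpy as np, cv2
from cell import telemetry, cams, job
from scipy.spatial.transform import Rotation as R
def shot(n,f=None):
    d=cams.get_image(n)
    if f: cv2.imwrite('pics/'+f,d['img'])
    return d
def cloud(d):
    K=np.array(d['mtx']);z=d['range_z'];h,w=z.shape
    u,v=np.meshgrid(np.arange(w),np.arange(h))
    p=cv2.undistortPoints(np.stack([u,v],-1).reshape(-1,1,2).astype(np.float64),K,np.array(d['dist_coeffs'])).reshape(h,w,2)
    P=np.dstack([p[...,0]*z,p[...,1]*z,z])
    T=np.array(d['pose']);W=P@T[:3,:3].T+T[:3,3]
    W[z<=0]=np.nan
    return W
E
python3 - <<'E'
from h import *
import pickle
s=telemetry.state();print(s)
for n in ['scene','top']:
    d=shot(n,n+'1.png');W=cloud(d);pickle.dump((d,W),open(n+'.pkl','wb'))
    for t in ['coupler','bracket','spare_ball','lever_pad','rib','socket']:
        for r in cams.find_in(t,d):
            c,q=map(int,r['pixel']);print(n,t,(c,q),round(r['score'],2),W[q,c].round(3))
E
```

```text
{'t': 0.0, 'joint_positions': array([-1.13523602,  0.69000913, -0.19451883,  1.56637139,  0.15728725,
        0.90245078, -0.21509752]), 'joint_vel': array([-0.00150027, -0.00168803,  0.00078074, -0.00115769, -0.00075756,
        0.00160242, -0.00051513]), 'joint_efforts': array([ 2.96414819e-04, -5.39608026e+01, -1.26671042e+00, -1.58541566e+01,
        9.00313491e-03,  9.44491709e-03, -1.13517959e-05]), 'tcp_pos': array([0.24429075, 0.57491982, 0.40386087]), 'tcp_rot': array([-6.26663793e-01, -3.07819311e+00,  2.87468045e-03]), 'wrist_force': array([ 0.43883122,  0.11837782, -0.04999395]), 'wrist_torque': array([ 0.03867673, -0.06389672, -0.01099473]), 'gripper_width': 0.08551945652382374}
scene coupler (429, 279) 0.87 [0.367 0.196 0.044]
scene coupler (371, 331) 0.82 [0.578 0.256 0.04 ]
scene coupler (348, 208) 0.66 [ 0.344 -0.149  0.046]
scene bracket (272, 231) 0.86 [ 0.569 -0.165  0.039]
scene spare_ball (273, 283) 0.77 [0.664 0.01  0.03 ]
scene lever_pad (444, 275) 0.64 [0.365 0.234 0.079]
scene lever_pad (388, 313) 0.56 [0.543 0.261 0.075]
scene lever_pad (337, 196) 0.48 [ 0.
[... 591 characters left out ...]
376 0.42  0.104]
top spare_ball (316, 197) 0.66 [ 0.654 -0.     0.052]
top lever_pad (380, 297) 0.7 [ 0.359 -0.181  0.072]
top lever_pad (237, 299) 0.59 [0.356 0.226 0.081]
top lever_pad (223, 237) 0.55 [0.534 0.268 0.086]
top lever_pad (378, 230) 0.54 [ 0.556 -0.182  0.041]
top lever_pad (453, 297) 0.45 [ 0.357 -0.393  0.064]
top rib (365, 299) 0.9 [ 0.354 -0.14   0.043]
top rib (229, 228) 0.84 [0.563 0.255 0.06 ]
top rib (249, 297) 0.79 [0.362 0.196 0.047]
top socket (252, 297) 0.84 [0.362 0.188 0.046]
top socket (231, 222) 0.81 [0.584 0.253 0.038]
top socket (168, 218) 0.73 [0.599 0.445 0.029]
top socket (367, 300) 0.63 [ 0.351 -0.146  0.045]
top socket (310, 171) 0.61 [0.723 0.016 0.094]
```

View pics/scene1.png

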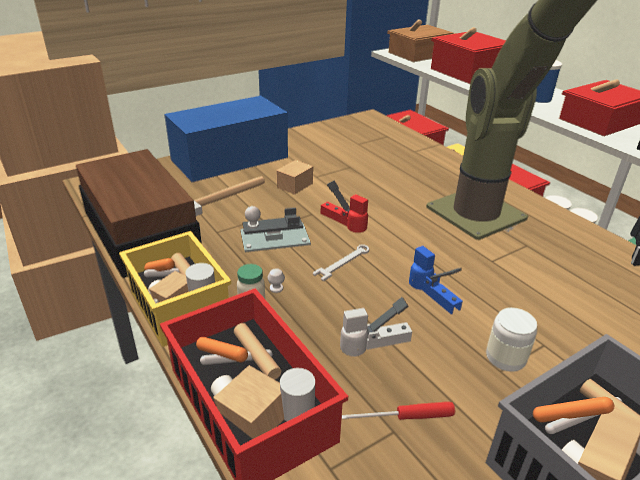

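View pics/top1.png

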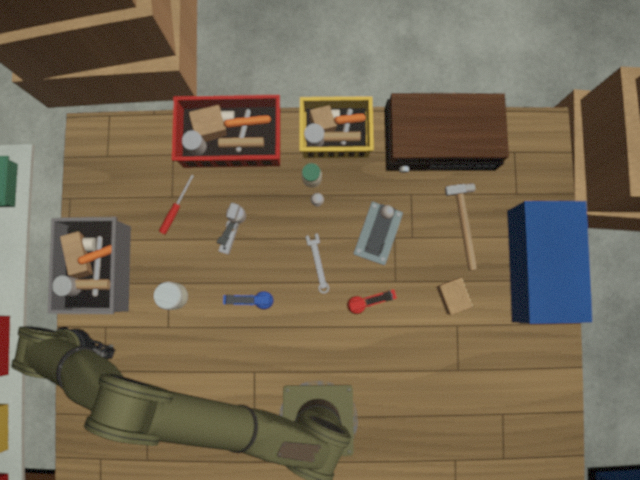

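Candidates for the coupler in the scene picture: bare steel (371,331), blue (435,280) and red (348,208). I choose the steel one. Bracket ball at (253,213); the loose ball at (276,276) is the spare.

```bash
python3 - <<'E'
from h import *
import pickle
d,W=pickle.load(open('scene.pkl','rb'))
a=cv2.resize(d['img'][285:365,325:425],None,fx=4,fy=4,interpolation=2)
b=cv2.resize(d['img'][195:260,230:330],None,fx=4,fy=4,interpolation=2)
cv2.imwrite('pics/crop1.png',np.vstack([a,b]))
for n in ['scene','top']:
    d,W=pickle.load(open(n+'.pkl','rb'))
    X,Y,Z=W[...,0],W[...,1],W[...,2]
    m=(X>.48)&(X<.66)&(Y>.2)&(Y<.32)&(Z>.008)
    print(n,'coupler n',m.sum())
    for lo,hi in [(.008,.03),(.03,.05),(.05,.06),(.06,.08),(.08,.087),(.087,.12)]:
        k=m&(Z>lo)&(Z<hi); 
        if k.sum(): print(lo,hi,k.sum(),W[k].mean(0).round(4),W[k].min(0).round(3),W[k].max(0).round(3))
    m=(X>.46)&(X<.68)&(Y>-.27)&(Y<-.1)&(Z>.004)
    print('bracket')
    for lo,hi in [(.004,.02),(.02,.04),(.04,.06),(.06,.08),(.08,.09),(.09,.13)]:
        k=m&(Z>lo)&(Z<hi)
        if k.sum(): print(lo,hi,k.sum(),W[k].mean(0).round(4),W[k].min(0).round(3),W[k].max(0).round(3))
E
```

```text
scene coupler n 2236
0.008 0.03 828 [0.5607 0.2687 0.0217] [0.493 0.224 0.008] [0.638 0.295 0.03 ]
0.03 0.05 421 [0.5995 0.2579 0.0404] [0.501 0.225 0.03 ] [0.637 0.292 0.05 ]
0.05 0.06 202 [0.6007 0.2549 0.0543] [0.556 0.229 0.05 ] [0.635 0.268 0.06 ]
0.06 0.08 319 [0.5875 0.256  0.0701] [0.532 0.225 0.06 ] [0.635 0.276 0.08 ]
0.08 0.087 112 [0.5823 0.2579 0.0836] [0.525 0.226 0.08 ] [0.633 0.282 0.087]
0.087 0.12 354 [0.5765 0.2554 0.0927] [0.507 0.225 0.087] [0.634 0.287 0.103]
bracket
0.004 0.02 1040 [ 0.5618 -0.1662  0.0085] [ 0.462 -0.259  0.004] [ 0.669 -0.106  0.02 ]
0.02 0.04 138 [ 0.5649 -0.1679  0.0311] [ 0.495 -0.22   0.02 ] [ 0.634 -0.14   0.04 ]
0.04 0.06 659 [ 0.5611 -0.1801  0.0474] [ 0.485 -0.234  0.04 ] [ 0.635 -0.135  0.06 ]
0.06 0.08 168 [ 0.5426 -0.1747  0.0693] [ 0.49  -0.206  0.06 ] [ 0.623 -0.14   0.08 ]
0.08 0.09 62 [ 0.6088 -0.1902  0.0855] [ 0.585 -0.211  0.081] [ 0.625 -0.181  0.09 ]
0.09 0.13 88 [ 0.6069 -0.1966  0.0952] [ 0.588 -0.217  0.09 ] [ 0.621 -0.18   0.101]
top coupler n 724
0.008 0.03 185 [0.5439 0.2564 0.0202] [0.482 0.2   0.008] [0.659 0.318 0
[... 208 characters left out ...]
0.061] [0.625 0.27  0.08 ]
0.08 0.087 38 [0.5701 0.2531 0.0841] [0.528 0.225 0.081] [0.627 0.274 0.087]
0.087 0.12 184 [0.5765 0.2506 0.094 ] [0.509 0.224 0.087] [0.631 0.283 0.107]
bracket
0.004 0.02 1201 [ 0.5568 -0.1814  0.0084] [ 0.461 -0.27   0.004] [ 0.68 -0.1   0.02]
0.02 0.04 50 [ 0.5556 -0.1862  0.0374] [ 0.478 -0.228  0.022] [ 0.634 -0.14   0.04 ]
0.04 0.06 602 [ 0.5469 -0.1805  0.0478] [ 0.482 -0.233  0.04 ] [ 0.633 -0.139  0.059]
0.06 0.08 58 [ 0.5205 -0.1701  0.0713] [ 0.489 -0.205  0.061] [ 0.612 -0.141  0.079]
0.08 0.09 45 [ 0.6003 -0.2014  0.0868] [ 0.513 -0.222  0.081] [ 0.622 -0.184  0.09 ]
0.09 0.13 98 [ 0.6039 -0.2015  0.0968] [ 0.587 -0.218  0.09 ] [ 0.621 -0.184  0.107]
```

View pics/crop1.png

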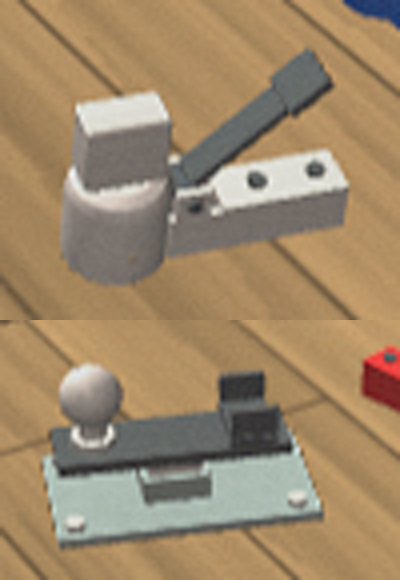

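The upper crop shows the bare-steel coupler standing upright: rib, socket, raised dark lever. The lower crop shows the bracket, ball at the left end and fork at the right. Next I'll work out the moves for a close look with the wrist camera.

```bash
cat >> h.py <<'E'
def goal(p,yaw,s=None,tilt=None):
    """tool down, tool x axis at world yaw; shift cm & rotvec in tool frame"""
    s=s or telemetry.state()
    R0=R.from_rotvec(s['tcp_rot']);Rg=R.from_matrix(np.array([[np.cos(yaw),np.sin(yaw),0],[np.sin(yaw),-np.cos(yaw),0],[0,0,-1]]))
    sh=R0.inv().apply(np.array(p)-s['tcp_pos'])*100
    print('shift cm',sh.round(2),'rv',(R0.inv()*Rg).as_rotvec().round(3),'mm/rows',np.linalg.norm(sh)/5)
def yawof(s):
    x=R.from_rotvec(s['tcp_rot']).as_matrix();return np.arctan2(x[1,0],x[0,0]),x
E
python3 - <<'E'
from h import *
s=telemetry.state()
print(yawof(s))
d=shot('wrist','w0.png')
R0=R.from_rotvec(s['tcp_rot']);T=d['pose']
print('cam in tool',R0.inv().apply(T[:3,3]-s['tcp_pos']).round(3),(R0.inv().as_matrix()@T[:3,:3]).round(2),d['mtx'][0,0])
for y in np.deg2rad([-18,162]):
    goal([.56,-.18,.40],y,s); goal([.56,.26,.40],y,s)
E
```

```text
(np.float64(2.7398562488791005), array([[-9.20383418e-01,  3.91017084e-01,  6.77583496e-05],
       [ 3.91017089e-01,  9.20383413e-01,  9.36382288e-05],
       [-2.57495139e-05,  1.12677746e-04, -9.99999993e-01]]))
cam in tool [0.075 0.001 0.031] [[-0.   -0.96 -0.3 ]
 [ 1.   -0.   -0.  ]
 [ 0.   -0.3   0.96]] 338.9338363575064
shift cm [-58.58 -57.17   0.47] rv [ 0.    -0.     3.054] mm/rows 16.371097598798293
shift cm [-41.37 -16.68   0.47] rv [ 0.    -0.     3.054] mm/rows 8.92204289031871
shift cm [-58.58 -57.17   0.47] rv [ 0.     0.    -0.088] mm/rows 16.371097598798293
shift cm [-41.37 -16.68   0.47] rv [ 0.     0.    -0.088] mm/rows 8.92204289031871
```

```bash
python3 -m creep '[[-4,-4,0,0,0,-0.02,1],[-8,-7.5,0,0,0,-0.088,1],[-12,-11,0,0,0,-0.088,1],[-15.5,-14.5,0,0,0,-0.088,1],[-19,-18,0,0,0,-0.088,1],[-22.5,-21.5,0,0,0,-0.088,1],[-26,-25,0,0,0,-0.088,1],[-29.5,-28.5,1,0,0,-0.088,1],[-33,-32,1.5,0,0,-0.088,1],[-36.5,-35.5,2,0,0,-0.088,1],[-40,-39,2.5,0,0,-0.088,1],[-43.5,-42.5,3,0,0,-0.088,1]]'; python3 - <<'E'
from h import *
goal([.56,-.18,.37],np.deg2rad(162))
E
```

```text
t: 1.95
tcp_pos: [0.4754, 0.0214, 0.3758]
tcp_rot: [0.491, 3.102, 0.001]
wrist_force: [0.2, 1.0, -0.1]
gripper_width: 0.0854
shift cm [-14.26 -16.55   0.58] rv [0.001 0.001 0.001] mm/rows 4.36990101022595
```

```bash
python3 -m creep '[[-3.5,-3.5,0,0,0,0,1],[-7,-7,0.5,0,0,0,1],[-10.5,-10.5,0.5,0,0,0,1],[-13,-14,0.5,0,0,0,1],[-14,-16.3,0.6,0,0,0,1],[-14,-16.3,0.6,0,0,0,1],[-14,-16.3,0.6,0,0,0,1]]'; cat > meas.py <<'E'
from h import *
from scipy.optimize import least_squares
import sys,pickle
E
python3 - <<'E'
from h import *
from scipy.optimize import least_squares
import pickle
d=shot('wrist','w1.png');W=cloud(d);pickle.dump((d,W,telemetry.state()),open('wb.pkl','wb'))
print(telemetry.state()['t'],telemetry.state()['tcp_pos'])
for t in ['bracket']:
  for r in cams.find_in(t,d): print(t,r)
X,Y,Z=W[...,0],W[...,1],W[...,2]
m=(np.hypot(X-.604,Y+.2)<.03)&(Z>.07)
P=W[m];f=lambda q:np.linalg.norm(P-q[:3],axis=1)-.02
r=least_squares(f,[.604,-.2,.08],loss='soft_l1',f_scale=.001);print('ball',r.x.round(4),m.sum(),np.median(np.abs(r.fun)))
m=(np.hypot(X-.56,Y+.18)<.13)&(Z>.03)
print(np.histogram(Z[m],bins=np.arange(.03,.12,.003)))
E
```

```text
t: 2.65
tcp_pos: [0.5575, -0.1752, 0.3695]
tcp_rot: [-0.493, -3.102, -0.001]
wrist_force: [0.2, 0.7, 1.0]
gripper_width: 0.0854
2.7 [ 0.55762815 -0.17388866  0.36969645]
bracket {'pixel': [297.6, 206.7], 'score': 0.67}
bracket {'pixel': [555.0, 323.3], 'score': 0.66}
ball [ 0.6039 -0.2028  0.0792] 1771 0.0002910561499436283
(array([   0,    0,    0,    4, 1501, 3760,   81, 1736,   40,   24,   21,
          7,   43,  286,  318,   36,   60,   99,  165,  202,  288,  379,
        470,   66,    0,    0,    0,    0,    0]), array([0.03 , 0.033, 0.036, 0.039, 0.042, 0.045, 0.048, 0.051, 0.054,
       0.057, 0.06 , 0.063, 0.066, 0.069, 0.072, 0.075, 0.078, 0.081,
       0.084, 0.087, 0.09 , 0.093, 0.096, 0.099, 0.102, 0.105, 0.108,
       0.111, 0.114, 0.117]))
```

View pics/w1.png

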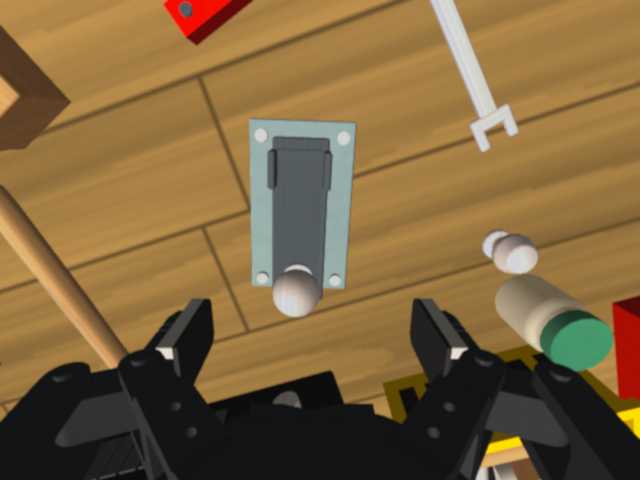

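The wrist view shows the bracket: ball at (297,292), fork cheeks at (272,168) and (327,170). Ball z is 0.079, within the given range. The cheek tops should lie at 0.072, and the histogram agrees.

```bash
python3 - <<'E'
from h import *
import pickle
d,W,s=pickle.load(open('wb.pkl','rb'))
X,Y,Z=W[...,0],W[...,1],W[...,2]
m=(np.hypot(X-.56,Y+.18)<.13)&(Z>.066)&(Z<.0755)&(np.hypot(X-.604,Y+.203)>.05)
print(m.sum(),W[m].mean(0),cv2.minAreaRect((W[m][:,:2]*1000).astype(np.float32)))
c=W[m].mean(0)
P=W[m][:,:2]-c[:2]
v=np.array([.6039,-.2028])-c[:2];print('yaw ball-cheeks',np.degrees(np.arctan2(v[1],v[0])),np.linalg.norm(v))
# tongue and plate
for lo,hi in[(.042,.055),(.006,.013)]:
  m=(np.hypot(X-.56,Y+.18)<.13)&(Z>lo)&(Z<hi)
  n,l,st,_=cv2.connectedComponentsWithStats(m.astype(np.uint8));k=1+st[1:,4].argmax()
  print(lo,W[l==k].mean(0),cv2.minAreaRect((W[l==k][:,:2]*1000).astype(np.float32)))
goal([.56,.255,.37],np.deg2rad(160))
E
```

```text
641 [ 0.50906156 -0.16913947  0.07171831] ((509.83154296875, -168.45156860351562), (50.1460075378418, 30.008163452148438), 69.87789154052734)
yaw ball-cheeks -19.54104374240822 0.1006347885791393
0.042 [ 0.54300241 -0.18028894  0.04720477] ((556.2717895507812, -185.73971557617188), (49.033050537109375, 149.20555114746094), 69.7012710571289)
0.006 [ 0.53961387 -0.17797681  0.00773671] ((552.0388793945312, -183.87290954589844), (99.71056365966797, 169.75723266601562), 69.89775848388672)
shift cm [1.290e+01 4.084e+01 4.000e-02] rv [ 0.001 -0.     0.038] mm/rows 8.565466371666897
```

Bracket yaw is about -20.1°, and the ball-to-fork distance is 100 mm as it should be. Next the coupler.

```bash
python3 -m creep '[[1.5,4.5,0,0,0,0.03,1],[3,9.2,0,0,0,0.038,1],[4.5,14,0,0,0,0.038,1],[6,18.5,0,0,0,0.038,1],[7.5,23,0,0,0,0.038,1],[9,27.5,0,0,0,0.038,1],[10.5,32,0,0,0,0.038,1],[11.5,36.5,0,0,0,0.038,1],[12.9,40,0,0,0,0.038,1],[12.9,40.8,0,0,0,0.038,1],[12.9,40.8,0,0,0,0.038,1],[12.9,40.8,0,0,0,0.038,1]]'
python3 - <<'E'
from h import *
import pickle
d=shot('wrist','w2.png');W=cloud(d);s=telemetry.state();pickle.dump((d,W,s),open('wc.pkl','wb'))
print(s['tcp_pos'])
for r in cams.find_in('rib',d)+cams.find_in('lever_pad',d):
    c,q=map(int,r['pixel']);print(c,q,r['score'],W[q,c])
X,Y,Z=W[...,0],W[...,1],W[...,2]
m=(X>.48)&(X<.66)&(Y>.2)&(Y<.32)&(Z>.01)
print(np.histogram(Z[m],bins=np.arange(.01,.115,.003)))
def rect(k,name):
  n,l,st,_=cv2.connectedComponentsWithStats(k.astype(np.uint8));j=1+st[1:,4].argmax();q=W[l==j]
  print(name,len(q),q.mean(0).round(4),cv2.minAreaRect((q[:,:2]*1000).astype(np.float32)))
rect(m&(abs(Z-.092)<.003)&(X>.57),'rib top')
rect(m&(abs(Z-.028)<.003)&(np.hypot(X-.605,Y-.245)>.03),'tail top')
rect(m&(abs(Z-.05)<.004)&(X>.57),'head')
E
```

```text
t: 3.95
tcp_pos: [0.5605, 0.2523, 0.3696]
tcp_rot: [-0.55, -3.093, 0.002]
wrist_force: [0.5, -0.4, -0.5]
gripper_width: 0.0857
[0.56082574 0.25141886 0.36965871]
318 241 0.92 [0.58437179 0.25077211 0.03018847]
122 19 0.56 [0.36518225 0.17453198 0.04959536]
151 6 0.58 [0.36448316 0.19831085 0.04791785]
(array([  13,   17,   14,   21,   26,  669,  329,   75,   75,  120,  331,
        211,  344,  476,  190,  102,  110,   99,  112,  112,  125,  130,
        123,  136,  115,  142,  711, 1045,  177,  307,  210,    0,    0,
          0]), array([0.01 , 0.013, 0.016, 0.019, 0.022, 0.025, 0.028, 0.031, 0.034,
       0.037, 0.04 , 0.043, 0.046, 0.049, 0.052, 0.055, 0.058, 0.061,
       0.064, 0.067, 0.07 , 0.073, 0.076, 0.079, 0.082, 0.085, 0.088,
       0.091, 0.094, 0.097, 0.1  , 0.103, 0.106, 0.109, 0.112]))
rib top 1391 [0.6086 0.2429 0.0912] ((609.402587890625, 242.6673126220703), (23.772689819335938, 43.643314361572266), 71.45332336425781)
tail top 801 [0.5063 0.2759 0.0278] ((506.5733337402344, 275.7450866699219), (27.794958114624023, 22.681493759155273), 72.10397338867188)
head 813 [0.6045 0.2441 0.0499] ((606.91064453125, 243.197021484375), (48.525970458984375, 43.340599060058594), 71.90007019042969)
```

View pics/w2.png

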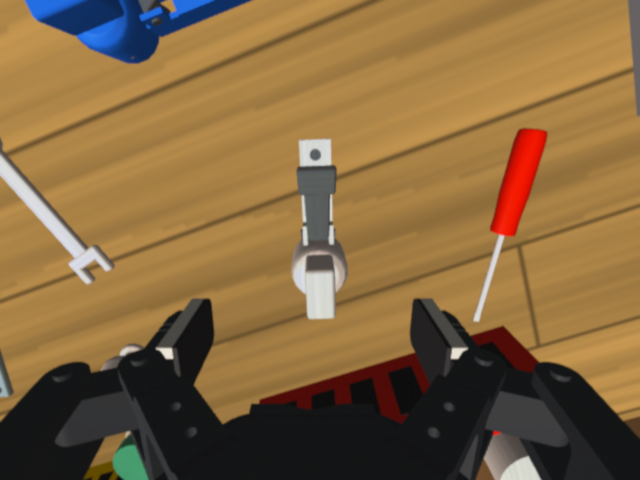

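The wrist view shows the steel coupler's rib at (319,290), its lever pad at (317,178) and tail at (315,155). The rib top measures 23.8×43.6 mm at z 0.091, which matches the description. Now move in for the grasp.

```bash
python3 - <<'E'
from h import *
goal([.6092,.2427,.234],np.deg2rad(161.7))
E
```

```text
shift cm [-4.8   0.9  13.57] rv [-0.001  0.    -0.035] mm/rows 2.88494790195183
```

```bash
python3 -m creep '[[-2.4,0.4,0,0,0,-0.02,1],[-4.8,0.7,2,0,0,-0.035,1],[-4.8,0.7,4,0,0,-0.035,1],[-4.8,0.7,4,0,0,-0.035,1],[-4.8,0.7,4,0,0,-0.035,1],[-4.8,0.7,4,0,0,-0.035,1]]' 
python3 - <<'E'
from h import *
for _ in range(3): shot('wrist')
s=telemetry.state();print(s['tcp_pos'],s['joint_vel'].round(3))
goal([.6092,.2427,.234],np.deg2rad(161.7))
E
```

```text
t: 4.7
tcp_pos: [0.6083, 0.2432, 0.331]
tcp_rot: [0.495, 3.101, 0.002]
wrist_force: [0.5, -0.0, 0.3]
gripper_width: 0.0854
[0.60833847 0.24331946 0.33089762] [-0.001  0.005  0.001  0.001 -0.    -0.001 -0.002]
shift cm [-0.09 -0.05  9.69] rv [0.001 0.001 0.003] mm/rows 1.9380686932358366
```

```bash
python3 -m creep '[[-0.1,0,2.5,0,0,0,1],[-0.1,0,5,0,0,0,1],[-0.1,0,7,0,0,0,1],[-0.1,0,8.5,0,0,0,1],[-0.1,0,9.7,0,0,0,1],[-0.1,0,9.7,0,0,0,1],[-0.1,0,9.7,0,0,0,0],[-0.1,0,9.7,0,0,0,0],[-0.1,0,9.7,0,0,0,0],[-0.1,0,9.7,0,0,0,0],[-0.1,0,9.7,0,0,0,0],[-0.1,0,9.7,0,0,0,0]]' 80; python3 - <<'E'
from h import *
d=shot('wrist','w3.png');W=cloud(d)
s=telemetry.state();print(s['t'],s['tcp_pos'],s['gripper_width'],s['wrist_force'],s['wrist_torque'])
E
```

```text
t: 6.05
tcp_pos: [0.6095, 0.2425, 0.2334]
tcp_rot: [0.496, 3.102, 0.0]
wrist_force: [-0.6, -2.0, 6.4]
gripper_width: 0.0231
6.1 [0.60948302 0.24247353 0.23339452] 0.023049838725677747 [-1.42872812 -1.6064356   5.46091484] [-0.19721988  0.33308885  0.01893425]
```

View pics/w3.png

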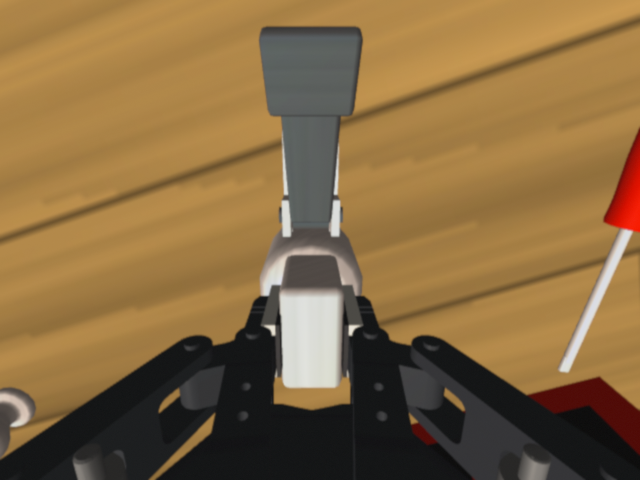

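The rib (313,320) sits between the pads at a width of 23 mm. Lift.

```bash
python3 -m creep '[[0,0,-0.5,0,0,0,0],[0,0,-2,0,0,0,0],[0,0,-4,0,0,0,0],[0,0,-6,0,0,0,0],[0,0,-8.5,0,0,0,0],[0,0,-11,0,0,0,0],[0,0,-13,0,0,0,0],[0,0,-13,0,0,0,0],[0,0,-13,0,0,0,0],[0,0,-13,0,0,0,0]]'; cat > held.py <<'E'
from h import *
import pickle,sys
def held(name):
    d=shot('wrist',name);W=cloud(d);s=telemetry.state()
    R0=R.from_rotvec(s['tcp_rot']).as_matrix()
    T=(W-s['tcp_pos'])@R0   # tool coords
    pickle.dump((d,W,T,s),open('held.pkl','wb'))
    x,y,z=T[...,0],T[...,1],T[...,2]
    # rib top
    near=(abs(y)<.05)&(x>-.05)&(x<.15)
    def rect(k,n):
        if k.sum()<20: print(n,'none');return
        c,l,st,_=cv2.connectedComponentsWithStats(k.astype(np.uint8));j=1+st[1:,4].argmax();q=T[l==j]
        A=np.c_[q[:,:2],np.ones(len(q))];co=np.linalg.lstsq(A,q[:,2],rcond=None)[0]
        print(n,len(q),'mean tool mm',(q.mean(0)*1000).round(1),'slope',co[:2].round(3),cv2.minAreaRect((q[:,:2]*1000).astype(np.float32)))
    rect(near&(x<.04)&(x>-.05)&(abs(z-.139)<.006),'rib top')
    rect(near&(x>.07)&(abs(z-.203)<.01),'tail top')
    return d,W,T,s
E
python3 - <<'E'
from held import *
d,W,T,s=held('w4.png')
print(s['t'],s['tcp_pos'],s['gripper_width'],s['wrist_force'],s['wrist_torque'])
E
```

```text
t: 7.1
tcp_pos: [0.6085, 0.2422, 0.3609]
tcp_rot: [-0.495, -3.099, 0.004]
wrist_force: [0.5, -1.0, -7.5]
gripper_width: 0.0225
rib top 7605 mean tool mm [  2.7   1.2 141.4] slope [0.006 0.004] ((1.3927936553955078, 4.061601638793945), (44.917903900146484, 47.3987922668457), 62.86613845825195)
tail top none
7.15 [0.60864102 0.24227244 0.36089674] 0.02288340054474529 [ 0.50064146 -0.30130409 -8.45437338] [-0.07629461 -0.06207121 -0.01165903]
```

View pics/w4.png

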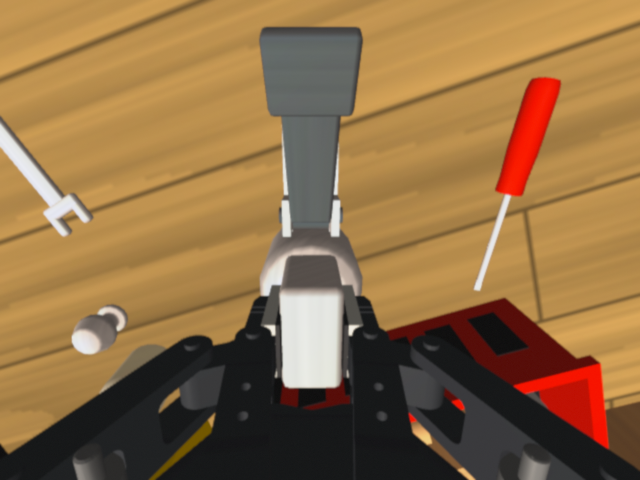

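The head hangs in the gripper in the same picture position as before the lift (lever pad (311,70), rib (312,320)), so it has not tilted. Rib centre in the tool frame:

```bash
python3 - <<'E'
from h import *
import pickle
d,W,T,s=pickle.load(open('held.pkl','rb'))
x,y,z=T[...,0],T[...,1],T[...,2]
g=d['img'].min(2)>170
m=(abs(y)<.02)&(abs(x)<.04)&(abs(z-.141)<.004)&g
q=T[m];print(m.sum(),q.min(0),q.max(0),cv2.minAreaRect((q[:,:2]*1000).astype(np.float32)),np.median(q[:,2]))
A=np.c_[q[:,:2],np.ones(len(q))];print(np.linalg.lstsq(A,q[:,2],rcond=None)[0])
goal([.6039,-.2028,.361],np.deg2rad(159.9))
E
```

```text
5324 [-0.0219768  -0.01389564  0.13700323] [0.02085859 0.01707902 0.14459404] ((-0.5563468933105469, 1.626852035522461), (30.972864151000977, 42.831138610839844), 89.80875396728516) 0.1419547240357354
[ 0.00083598 -0.00485871  0.14195412]
shift cm [-13.41 -42.44   0.07] rv [-0.003 -0.003  0.034] mm/rows 8.90195396926307
```

```bash
python3 -m creep '[[-0.7,-2,0,0,0,0,0],[-1.9,-6,0,0,0,0.034,0],[-3.2,-10,0,0,0,0.034,0],[-4.4,-14,0,0,0,0.034,0],[-5.7,-18,0,0,0,0.034,0],[-7,-22,0,0,0,0.034,0],[-8.2,-26,0,0,0,0.034,0],[-9.5,-30,0,0,0,0.034,0],[-10.7,-34,0,0,0,0.034,0],[-12,-38,0,0,0,0.034,0],[-13,-41,0,0,0,0.034,0],[-13.4,-42.4,0,0,0,0.034,0]]'
python3 -m creep '[[0,0,0,0,0,0,0],[0,0,0,0,0,0,0],[0,0,0,0,0,0,0],[0,0,0,0,0,0,0]]'; python3 - <<'E'
from h import *
d=shot('wrist','w5.png');shot('scene','s5.png')
s=telemetry.state();print(s['t'],s['tcp_pos'],s['gripper_width'],s['wrist_force'],s['wrist_torque'],np.degrees(yawof(s)[0]))
goal([.6034,-.2026,.338],np.deg2rad(159.9))
E
```

```text
t: 8.35
tcp_pos: [0.6033, -0.2073, 0.3612]
tcp_rot: [-0.557, -3.09, 0.006]
wrist_force: [-0.7, -1.7, -7.1]
gripper_width: 0.0231
t: 8.75
tcp_pos: [0.6049, -0.1999, 0.3626]
tcp_rot: [-0.543, -3.094, -0.002]
wrist_force: [-0.4, -0.2, -7.6]
gripper_width: 0.0231
8.85 [ 0.60478869 -0.20067638  0.3627111 ] 0.022755258177347762 [-0.48936339 -0.29073202 -7.08925905] [-0.02841181 -0.09148644  0.00845442] 160.01619310344438
shift cm [ 0.06 -0.23  2.47] rv [ 0.001 -0.     0.002] mm/rows 0.496494538498364
```

View pics/w5.png

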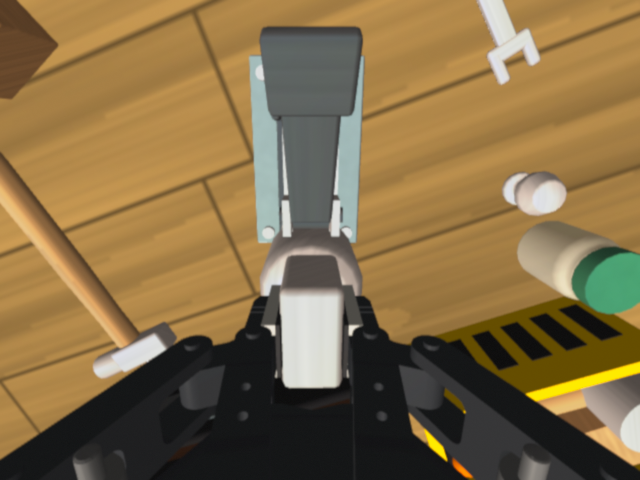

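View pics/s5.png

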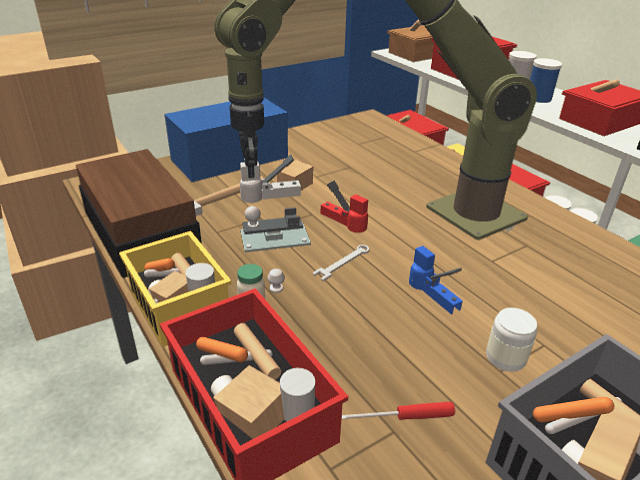

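The head is held above the bracket: tail over the foot plate (310,150) in the wrist view, and socket (250,190) right above the ball (253,213) in the scene view. I'll average readings for the fine alignment.

```bash
python3 - <<'E'
from h import *
L=[]
for i in range(5):
    d=cams.get_image('wrist');s=telemetry.state();L.append(s['tcp_pos']);print(s['tcp_pos'].round(4),s['joint_vel'].round(3)[:4], d['pose'][:3,3].round(4))
s['tcp_pos']=np.mean(L,0)
goal([.6034,-.2026,.338],np.deg2rad(159.9),s)
E
```

```text
[ 0.6047 -0.201   0.3627] [ 0.007 -0.     0.006 -0.003] [ 0.5345 -0.1737  0.3314]
[ 0.6047 -0.2013  0.3628] [ 0.004 -0.002  0.006 -0.004] [ 0.5345 -0.174   0.3314]
[ 0.6046 -0.2016  0.3627] [ 0.004 -0.001  0.001 -0.002] [ 0.5344 -0.1742  0.3314]
[ 0.6046 -0.2017  0.3627] [ 0.003  0.     0.    -0.001] [ 0.5344 -0.1744  0.3314]
[ 0.6046 -0.2018  0.3628] [ 0.004  0.001  0.001 -0.001] [ 0.5344 -0.1746  0.3314]
shift cm [ 0.08 -0.15  2.47] rv [-0.  0.  0.] mm/rows 0.4960248459195786
```

```bash
python3 -m creep '[[0.1,-0.07,0.5,0,0,0,0],[0.1,-0.07,1.2,0,0,0,0],[0.1,-0.07,2,0,0,0,0],[0.1,-0.07,2.4,0,0,0,0],[0.1,-0.07,2.4,0,0,0,0],[0.1,-0.07,2.4,0,0,0,0],[0.1,-0.07,2.4,0,0,0,0],[0.1,-0.07,2.4,0,0,0,0]]'; python3 - <<'E'
from h import *
d=shot('scene')
cv2.imwrite('pics/s6.png',cv2.resize(d['img'][150:260,210:330],None,fx=5,fy=5,interpolation=2))
s=telemetry.state();print(s['t'],s['tcp_pos'],s['wrist_force'],s['wrist_torque'])
goal([.6034,-.2026,.31],np.deg2rad(159.9),s)
E
```

```text
t: 9.9
tcp_pos: [0.6035, -0.2023, 0.3391]
tcp_rot: [0.548, 3.093, 0.0]
wrist_force: [0.7, 0.7, -7.5]
gripper_width: 0.0233
9.95 [ 0.60350243 -0.20226105  0.33903508] [-0.03835326  0.33845131 -6.70246477] [-0.0652785  -0.13921411  0.00066712]
shift cm [ 0.   -0.04  2.9 ] rv [0.    0.001 0.   ] mm/rows 0.580744832399899
```

View pics/s6.png

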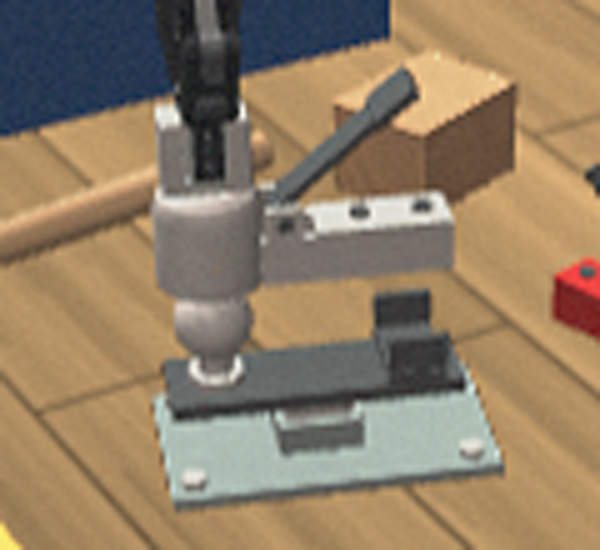

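In the crop the socket (208,260) sits centred over the ball (213,320), tail in line with the fork. Descend gently.

```bash
python3 -m creep '[[0,-0.03,0.3,0,0,0,0],[0,-0.03,0.6,0,0,0,0],[0,-0.03,0.9,0,0,0,0],[0,-0.03,1.2,0,0,0,0],[0,-0.03,1.2,0,0,0,0],[0,-0.03,1.2,0,0,0,0]]';python3 - <<'E'
from h import *
s=telemetry.state();print(s['tcp_pos'],s['wrist_force'],s['wrist_torque'])
E
```

```text
t: 10.55
tcp_pos: [0.6033, -0.2026, 0.3266]
tcp_rot: [-0.548, -3.093, -0.0]
wrist_force: [-0.3, -0.3, -7.3]
gripper_width: 0.0227
[ 0.60327093 -0.20255148  0.32655536] [-0.33109679 -0.27783839 -7.25399836] [-0.01453757 -0.04729756  0.01899119]
```

Underside is now about 6 mm below the ball's top, with no contact force. Continue to just above the keepers.

```bash
python3 -m creep '[[0,0,0.3,0,0,0,0],[0,0,0.6,0,0,0,0],[0,0,0.9,0,0,0,0],[0,0,1.2,0,0,0,0],[0,0,1.5,0,0,0,0],[0,0,1.8,0,0,0,0],[0,0,2.1,0,0,0,0],[0,0,2.1,0,0,0,0],[0,0,2.1,0,0,0,0]]';python3 - <<'E'
from h import *
s=telemetry.state();print(s['tcp_pos'],s['wrist_force'],s['wrist_torque'])
E
```

```text
t: 11.45
tcp_pos: [0.6033, -0.2025, 0.3056]
tcp_rot: [-0.548, -3.093, -0.0]
wrist_force: [0.8, 0.2, -6.7]
gripper_width: 0.0229
[ 0.60328377 -0.20252706  0.30560884] [ 0.82291127  0.23383627 -6.69680655] [ 0.01865432 -0.09834535 -0.02346272]
```

```bash
for i in 1; do python3 -m creep '[[0,0,0.15,0,0,0,0],[0,0,0.3,0,0,0,0],[0,0,0.45,0,0,0,0],[0,0,0.6,0,0,0,0],[0,0,0.6,0,0,0,0]]'; done;python3 - <<'E'
from h import *
s=telemetry.state();print(s['tcp_pos'],s['wrist_force'],s['wrist_torque'])
E
```

```text
t: 11.95
tcp_pos: [0.6033, -0.203, 0.2997]
tcp_rot: [0.549, 3.093, -0.001]
wrist_force: [-0.3, -0.9, -6.8]
gripper_width: 0.0231
[ 0.60325016 -0.20299219  0.29966083] [-0.31403209 -0.93871216 -6.80662442] [-0.3749805  -0.00687796 -0.04479886]
```

```bash
python3 -m creep '[[0,0,0.1,0,0,0,0],[0,0,0.2,0,0,0,0],[0,0,0.2,0,0,0,0]]';python3 - <<'E'
from h import *
s=telemetry.state();print(s['tcp_pos'],s['wrist_force'],s['wrist_torque'])
E
```

```text
t: 12.25
tcp_pos: [0.6034, -0.2029, 0.2976]
tcp_rot: [0.548, 3.093, -0.0]
wrist_force: [1.0, -1.2, -5.4]
gripper_width: 0.0227
[ 0.60342015 -0.20288485  0.29764126] [ 1.01030419 -1.18845326 -5.3634233 ] [-0.46114201 -0.20495419  0.02544299]
```

```bash
python3 -m creep '[[0,0,0.1,0,0,0,0],[0,0,0.2,0,0,0,0],[0,0,0.2,0,0,0,0]]';python3 -m creep '[[0,0,0.1,0,0,0,0],[0,0,0.2,0,0,0,0],[0,0,0.2,0,0,0,0]]'; python3 - <<'E'
from h import *
s=telemetry.state();print(s['tcp_pos'],s['wrist_force'],s['wrist_torque'])
E
```

```text
t: 12.55
tcp_pos: [0.6034, -0.2027, 0.2956]
tcp_rot: [0.548, 3.093, -0.0]
wrist_force: [0.8, -2.4, -5.0]
gripper_width: 0.023
t: 12.85
tcp_pos: [0.6032, -0.2026, 0.2931]
tcp_rot: [-0.548, -3.093, -0.0]
wrist_force: [2.3, -1.6, -9.5]
gripper_width: 0.0229
[ 0.60317018 -0.20261446  0.29305884] [ 2.27602398 -1.62853768 -9.49929413] [-0.62456199 -0.45867952 -0.03257165]
```

Force dropped to a downward pull, so the keepers are probably snapping over. Side force is about 2.7 N along bracket +x, so I'll ease that way while continuing.

```bash
python3 -m creep '[[-0.05,0.03,0.1,0,0,0,0],[-0.06,0.03,0.2,0,0,0,0],[-0.06,0.03,0.2,0,0,0,0]]';python3 -m creep '[[0,0,0.1,0,0,0,0],[0,0,0.2,0,0,0,0],[0,0,0.2,0,0,0,0]]'; python3 - <<'E'
from h import *
s=telemetry.state();print(s['tcp_pos'],s['wrist_force'],s['wrist_torque'])
E
```

```text
t: 13.15
tcp_pos: [0.6034, -0.2027, 0.2909]
tcp_rot: [-0.548, -3.091, 0.0]
wrist_force: [0.2, -3.4, -10.2]
gripper_width: 0.0225
t: 13.45
tcp_pos: [0.6035, -0.2029, 0.2891]
tcp_rot: [-0.548, -3.092, 0.001]
wrist_force: [-1.1, -3.5, -10.2]
gripper_width: 0.023
[ 0.60347495 -0.20285314  0.28912572] [ -1.10700448  -3.54151972 -10.16446876] [-0.97765913  0.1724484  -0.00936986]
```

```bash
python3 -m creep '[[0,-0.05,0.1,0,0,0,0],[0,-0.1,0.2,0,0,0,0],[0,-0.1,0.2,0,0,0,0]]'; python3 -m creep '[[0,0,0.05,0,0,0,0],[0,0,0.1,0,0,0,0],[0,0,0.1,0,0,0,0]]'; python3 - <<'E'
from h import *
s=telemetry.state();print(s['tcp_pos'],s['wrist_force'],s['wrist_torque'])
E
```

```text
t: 13.75
tcp_pos: [0.6037, -0.2032, 0.2876]
tcp_rot: [0.548, 3.093, 0.001]
wrist_force: [-0.4, -2.3, -8.6]
gripper_width: 0.0232
t: 14.05
tcp_pos: [0.6037, -0.2032, 0.2871]
tcp_rot: [0.548, 3.093, 0.001]
wrist_force: [-1.7, -1.7, -4.2]
gripper_width: 0.0232
[ 0.60374671 -0.20315866  0.28713174] [-1.69541075 -1.67102637 -4.19499968] [-0.41567749  0.48332473  0.02340513]
```

```bash
python3 -m creep '[[0,0,0.05,0,0,0,0],[0,0,0.1,0,0,0,0],[0,0,0.1,0,0,0,0]]'; python3 -m creep '[[0,0,0.05,0,0,0,0],[0,0,0.1,0,0,0,0],[0,0,0.1,0,0,0,0]]'; python3 - <<'E'
from h import *
s=telemetry.state();print(s['tcp_pos'],s['wrist_force'],s['wrist_torque'])
E
```

```text
t: 14.35
tcp_pos: [0.6037, -0.2031, 0.2869]
tcp_rot: [0.548, 3.093, 0.0]
wrist_force: [-5.0, -0.9, 4.2]
gripper_width: 0.023
t: 14.65
tcp_pos: [0.6037, -0.2031, 0.2868]
tcp_rot: [0.548, 3.092, -0.0]
wrist_force: [-7.2, 0.8, 11.4]
gripper_width: 0.0222
[ 0.60370423 -0.20312131  0.28676323] [-7.20809848  0.79619525 11.38832376] [-0.14986429  1.4162064   0.01199483]
```

Hard stop at TCP z 0.2868 (expected home 0.2866), about 19 N above the weight. Relieve, release and look.

```bash
python3 -m creep '[[0,0,-0.1,0,0,0,0],[0,0,-0.2,0,0,0,0],[0,0,-0.2,0,0,0,0],[0,0,-0.2,0,0,0,0.5],[0,0,-0.2,0,0,0,1],[0,0,-0.2,0,0,0,1],[0,0,-0.2,0,0,0,1],[0,0,-0.2,0,0,0,1],[0,0,-0.2,0,0,0,1]]'; python3 - <<'E'
from h import *
s=telemetry.state();print(s['tcp_pos'],s['wrist_force'],s['wrist_torque'])
d=shot('wrist','w7.png');W=cloud(d)
d2=shot('scene');cv2.imwrite('pics/s7.png',cv2.resize(d2['img'][150:260,210:330],None,fx=5,fy=5,interpolation=2))
E
```

```text
t: 15.55
tcp_pos: [0.6037, -0.2034, 0.2867]
tcp_rot: [0.548, 3.093, 0.0]
wrist_force: [-0.5, -0.1, 0.2]
gripper_width: 0.0855
[ 0.60369796 -0.20338406  0.28668793] [-0.49225551 -0.14821981  0.22903582] [-0.01316922 -0.03471491 -0.00317906]
```

View pics/s7.png

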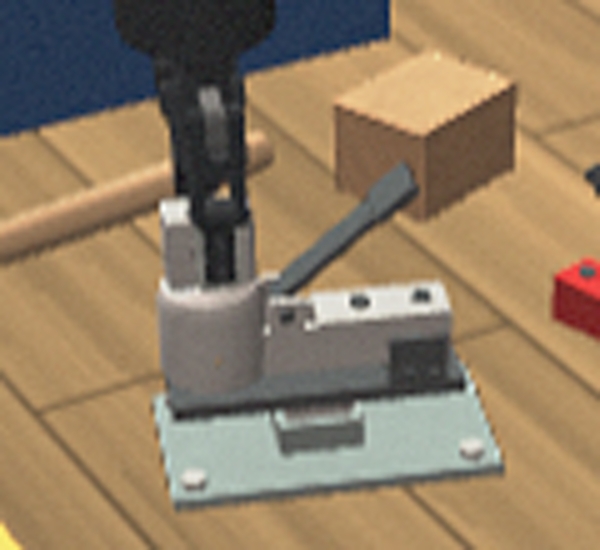

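View pics/w7.png

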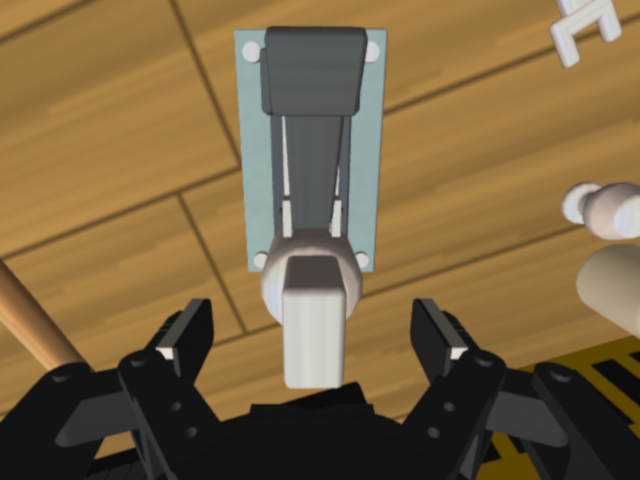

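The tail sits in the fork (415,360) and the head is down on the tongue and level; nothing is gripped now. Rise, close the fingers and measure the seating and the lever.

```bash
python3 -m creep '[[0,0,-1,0,0,0,1],[0,0,-3.5,0,0,0,1],[0,0,-7,0,0,0,1],[0,0,-10,0,0,0,0],[1.5,0,-12,0,0,0,0],[3,0,-12,0,0,0,0],[4,0,-12,0,0,0,0],[4,0,-12,0,0,0,0],[4,0,-12,0,0,0,0],[4,0,-12,0,0,0,0]]'; cat > park.py <<'E'
from h import *
def park(name):
    d=shot('wrist',name);W=cloud(d);s=telemetry.state()
    print(s['t'],s['tcp_pos'])
    yaw=np.deg2rad(-20.0);c,sn=np.cos(yaw),np.sin(yaw)
    B=W-np.array([.6039,-.2028,.0532])
    Q=np.dstack([B[...,0]*c+B[...,1]*sn,-B[...,0]*sn+B[...,1]*c,B[...,2]])  # coupler coords
    x,y,z=Q[...,0],Q[...,1],Q[...,2]
    def pl(k,n):
        q=Q[k]
        if len(q)<20: print(n,'none',len(q));return
        co=np.linalg.lstsq(np.c_[q[:,:2],np.ones(len(q))],q[:,2],rcond=None)[0]
        print(n,len(q),'mean mm',(q.mean(0)*1000).round(1),'min',(q.min(0)*1000).round(1),'max',(q.max(0)*1000).round(1),'slope',co[:2].round(3))
        return q
    q=pl((abs(x)<.03)&(abs(y)<.02)&(abs(z-.092)<.005),'rib top');print(cv2.minAreaRect((q[:,:2]*1000).astype(np.float32)))
    pl((x>-.122)&(x<-.06)&(abs(y)<.02)&(abs(z-.028)<.005),'tail top')
    q=pl((x<-.05)&(x>-.15)&(abs(y)<.014)&(z>.036),'lever')
    h=(x<-.05)&(x>-.15)&(abs(y)<.004)&(z>.034)
    q=Q[h];print('lever line slope',np.degrees(np.arctan(np.polyfit(q[:,0],q[:,2],1))))
    return d,Q,s
E
python3 - <<'E'
from park import *
park('w8.png')
E
```

```text
t: 16.65
tcp_pos: [0.5666, -0.1899, 0.4068]
tcp_rot: [0.548, 3.092, 0.0]
wrist_force: [0.4, -0.0, 0.2]
gripper_width: 0.0003
16.7 [ 0.56656306 -0.18987288  0.40666853]
rib top 663 mean mm [-14.7   1.6  91.3] min [-22.1 -10.3  87. ] max [ 3.1 13.1 94.2] slope [ 0.073 -0.024]
((-9.551980018615723, 1.4875993728637695), (23.51007652282715, 24.98447036743164), 89.4127426147461)
tail top 860 mean mm [-106.6    0.3   28. ] min [-118.7  -13.1   25.1] max [-60.1  14.7  32.9] slope [ 0.005 -0.022]
lever 17232 mean mm [-58.1   0.  235.3] min [-103.1  -14.    57.3] max [-50.   14.  280.6] slope [ 3.866 -0.241]
lever line slope [75.25287533 23.1276764 ]
```

View pics/w8.png

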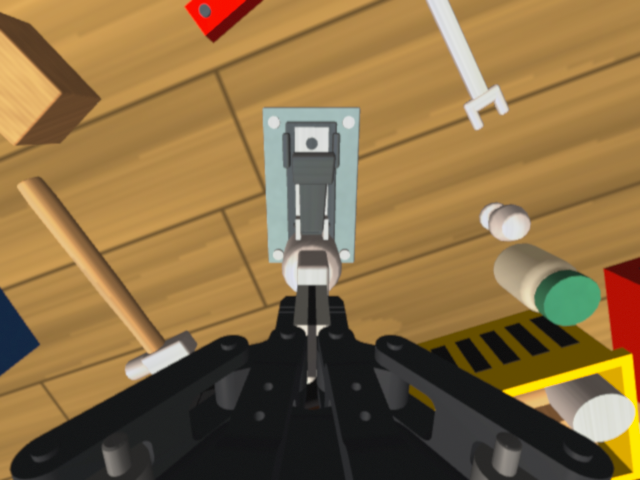

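The rib top is at 91.3 mm (nominal 92) and the tail top at 28.0 mm (nominal 28) relative to the home pose, so the head is home and level. The lever is still open. Position the closed fingertips above the pad.

```bash
python3 -m creep '[[1.5,0.05,0,0,0,0,0],[3.5,0.05,1,0,0,0,0],[4.2,0.05,3,0,0,0,0],[4.2,0.05,5,0,0,0,0],[4.2,0.05,6.5,0,0,0,0],[4.2,0.05,7.2,0,0,0,0],[4.2,0.05,7.2,0,0,0,0],[4.2,0.05,7.2,0,0,0,0]]'; python3 - <<'E'
from h import *
d=shot('wrist','w9.png')
d2=shot('scene');cv2.imwrite('pics/s9.png',cv2.resize(d2['img'][150:260,210:330],None,fx=5,fy=5,interpolation=2))
s=telemetry.state();p=s['tcp_pos'];print(s['t'],p,s['wrist_force'])
b=p-[.6039,-.2028,.0532];print('tip in coupler mm',1000*(b[0]*.9397-b[1]*.342),1000*(b[0]*.342+b[1]*.9397),1000*(b[2]-.173))
E
```

```text
t: 17.5
tcp_pos: [0.5273, -0.1748, 0.3351]
tcp_rot: [0.548, 3.092, 0.0]
wrist_force: [0.6, 0.1, 0.4]
gripper_width: 0.0001
17.6 [ 0.5272144  -0.17485228  0.33543367] [ 0.78564178  0.02855093 -0.13567985]
tip in coupler mm -81.61957544234517 0.035996607842796874 109.2336655503387
```

View pics/s9.png

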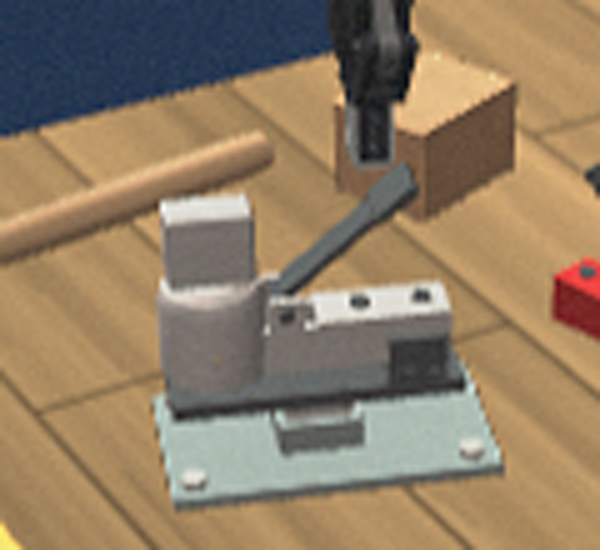

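View pics/w9.png

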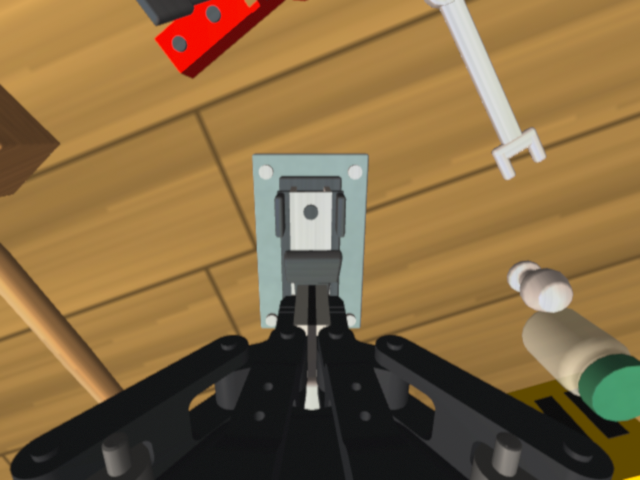

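The fingertips (373,160 in the crop) are just above the lever pad. Press along the lever's arc, slowly.

```bash
python3 -m creep '[[0,0,0.5,0,0,0,0],[0,0,1,0,0,0,0],[0,0,1.4,0,0,0,0],[0.25,0,1.7,0,0,0,0],[0.5,0,2,0,0,0,0],[0.75,0,2.3,0,0,0,0],[0.95,0,2.6,0,0,0,0],[0.95,0,2.6,0,0,0,0]]'; python3 - <<'E'
from h import *
d2=shot('scene');cv2.imwrite('pics/s10.png',cv2.resize(d2['img'][150:260,210:330],None,fx=5,fy=5,interpolation=2))
s=telemetry.state();p=s['tcp_pos'];print(s['t'],p,s['wrist_force'],s['wrist_torque'])
b=p-[.6039,-.2028,.0532];print('tip in coupler mm',1000*(b[0]*.9397-b[1]*.342),1000*(b[0]*.342+b[1]*.9397),1000*(b[2]-.173))
E
```

```text
t: 18.4
tcp_pos: [0.5175, -0.1714, 0.3083]
tcp_rot: [-0.548, -3.093, -0.0]
wrist_force: [0.5, -1.0, 1.3]
gripper_width: -0.0004
18.45 [ 0.5175235  -0.17138936  0.30832242] [ 0.19314781 -0.78496809  0.67342081] [-0.03678711 -0.07338363  0.0125736 ]
tip in coupler mm -91.91043335205582 -0.024181467610497054 82.12242471623549
```

View pics/s10.png

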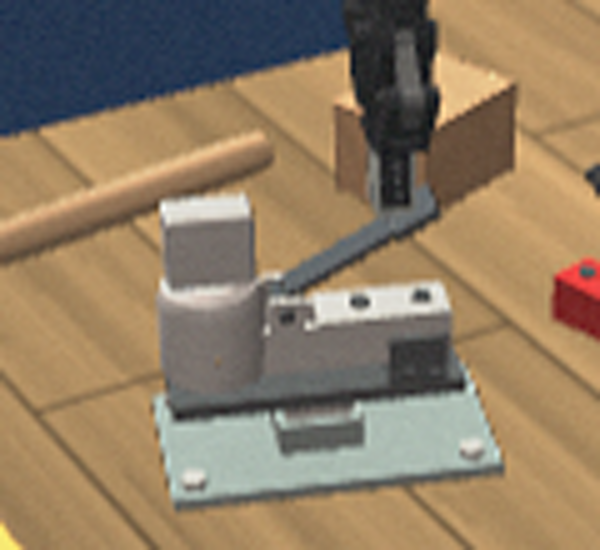

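The lever is turning, fingertips on the pad (400,205). Continue.

```bash
python3 -m creep '[[0.2,0,0.3,0,0,0,0],[0.4,0,0.6,0,0,0,0],[0.6,0,0.9,0,0,0,0],[0.75,0,1.2,0,0,0,0],[0.9,0,1.5,0,0,0,0],[1.05,0,1.8,0,0,0,0],[1.2,0,2.1,0,0,0,0],[1.3,0,2.4,0,0,0,0],[1.4,0,2.7,0,0,0,0],[1.45,0,3,0,0,0,0],[1.45,0,3,0,0,0,0]]'; python3 - <<'E'
from h import *
d2=shot('scene');cv2.imwrite('pics/s11.png',cv2.resize(d2['img'][150:260,210:330],None,fx=5,fy=5,interpolation=2))
s=telemetry.state();p=s['tcp_pos'];print(s['t'],p,s['wrist_force'],s['wrist_torque'])
b=p-[.6039,-.2028,.0532];print('tip in coupler mm',1000*(b[0]*.9397-b[1]*.342),1000*(b[0]*.342+b[1]*.9397),1000*(b[2]-.173))
E
```

```text
t: 19.55
tcp_pos: [0.5039, -0.1663, 0.2782]
tcp_rot: [-0.548, -3.092, -0.0]
wrist_force: [0.7, -0.1, 0.3]
gripper_width: -0.0001
19.6 [ 0.50371018 -0.1661975   0.27821951] [-0.40616858 -0.54389015 -0.15414217] [-0.06972229 -0.10560054  0.00893034]
tip in coupler mm -106.66642839688619 0.1304491101287164 52.01950999247837
```

View pics/s11.png

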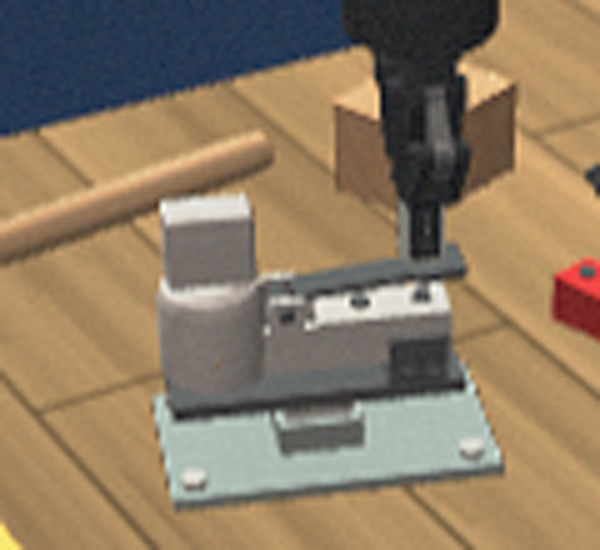

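```bash
python3 -m creep '[[0.05,0,0.2,0,0,0,0],[0.1,0,0.4,0,0,0,0],[0.1,0,0.6,0,0,0,0],[0.1,0,0.6,0,0,0,0]]';  python3 -m creep '[[0,0,0.1,0,0,0,0],[0,0,0.2,0,0,0,0]]'; python3 - <<'E'
from h import *
s=telemetry.state();p=s['tcp_pos'];print(s['t'],p,s['wrist_force'],s['wrist_torque'])
b=p-[.6039,-.2028,.0532];print('tip in coupler mm',1000*(b[0]*.9397-b[1]*.342),1000*(b[0]*.342+b[1]*.9397),1000*(b[2]-.173))
E
```

```text
t: 20.0
tcp_pos: [0.5027, -0.1661, 0.2723]
tcp_rot: [-0.548, -3.092, 0.0]
wrist_force: [-1.5, 0.0, 1.7]
gripper_width: 0.0
t: 20.2
tcp_pos: [0.5026, -0.1661, 0.2705]
tcp_rot: [-0.548, -3.091, 0.0]
wrist_force: [-1.9, 0.4, 6.7]
gripper_width: -0.0
20.2 [ 0.5026158  -0.16607934  0.27052473] [-1.93928976  0.36603954  6.68530402] [-0.086142    0.66176667  0.01277691]
tip in coupler mm -107.73522693542442 -0.13278743527339598 44.324732446517274
```

```bash
python3 -m creep '[[0,0,0.05,0,0,0,0],[0,0,0.1,0,0,0,0],[0,0,0.1,0,0,0,0]]';  python3 -m creep '[[0,0,0.05,0,0,0,0],[0,0,0.1,0,0,0,0],[0,0,0.1,0,0,0,0]]'; python3 - <<'E'
from h import *
s=telemetry.state();p=s['tcp_pos'];print(s['t'],p,s['wrist_force'],s['wrist_torque'])
E
```

```text
t: 20.5
tcp_pos: [0.5025, -0.1663, 0.2702]
tcp_rot: [-0.548, -3.092, 0.001]
wrist_force: [-4.5, -1.2, 11.2]
gripper_width: -0.0002
t: 20.8
tcp_pos: [0.5024, -0.1662, 0.27]
tcp_rot: [-0.548, -3.092, 0.002]
wrist_force: [-4.9, 0.5, 18.0]
gripper_width: 0.0002
20.8 [ 0.50240497 -0.16621979  0.2699682 ] [-4.93653159  0.48512772 17.9873905 ] [ 1.40783949e-02  1.31805908e+00 -5.80436480e-04]
```

The lever is at a hard stop at 43.8 mm (shut is 44 mm) with 18 N. Back off and check.

```bash
python3 -m creep '[[0,0,-0.3,0,0,0,0],[0,0,-1.5,0,0,0,0],[0,0,-4,0,0,0,0],[0,0,-8,0,0,0,0],[-1,0,-11,0,0,0,0],[-2,0,-13,0,0,0,0],[-2,0,-13,0,0,0,0],[-2,0,-13,0,0,0,0],[-2,0,-13,0,0,0,0],[-2,0,-13,0,0,0,0]]'; python3 - <<'E'
from park import *
d,Q,s=park('w12.png')
x,y,z=Q[...,0],Q[...,1],Q[...,2]
for lo,hi in[(-.124,-.1),(-.097,-.06)]:
    m=(x>lo)&(x<hi)&(abs(y)<.006)&(z>.03)&(z<.06);q=Q[m];print(lo,len(q),q.mean(0),np.degrees(np.arctan(np.polyfit(q[:,0],q[:,2],1)[0])))
d2=shot('scene','s12f.png');cv2.imwrite('pics/s12.png',cv2.resize(d2['img'][150:260,210:330],None,fx=5,fy=5,interpolation=2))
print(s['wrist_force'])
E
```

```text
t: 21.8
tcp_pos: [0.5214, -0.1728, 0.3975]
tcp_rot: [-0.547, -3.091, -0.0]
wrist_force: [0.7, -0.1, -0.2]
gripper_width: 0.0002
21.85 [ 0.52154525 -0.17284636  0.3976442 ]
rib top 21 mean mm [19.6  0.7 91.7] min [18.1 -2.6 90.7] max [21.6  4.4 92.9] slope [-0.579 -0.064]
((19.897661209106445, 0.9130656719207764), (7.04439640045166, 3.4261672496795654), 89.12991333007812)
tail top 348 mean mm [-80.    0.2  27.5] min [-99.4 -13.7  25.6] max [-60.1  14.   29.7] slope [ 0.006 -0.008]
lever 23049 mean mm [-1.003e+02  1.000e-01  2.198e+02] min [-128.6  -14.    39.2] max [-50.1  14.  271.4] slope [-2.3   -0.079]
lever line slope [-57.43570217   3.2064603 ]
-0.124 440 [-0.11218013 -0.00012839  0.04313631] -1.4044388307173734
-0.097 608 [-7.90962702e-02  6.13127122e-05  4.24652113e-02] 0.14871795411611255
[0.10478013 0.07078858 0.81271314]
```

View pics/s12.png

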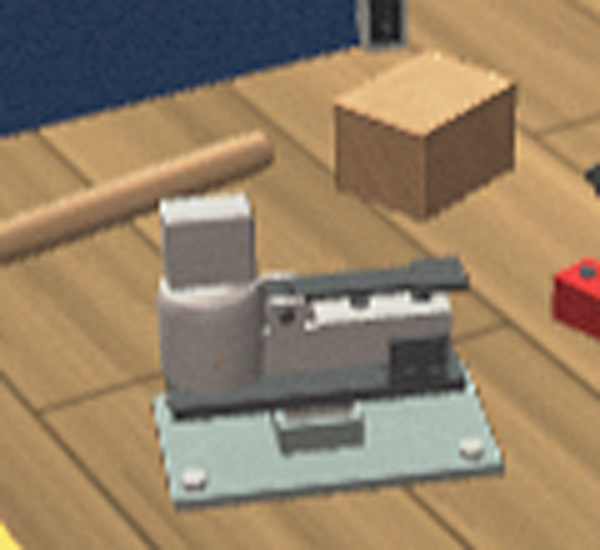

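View pics/s12f.png

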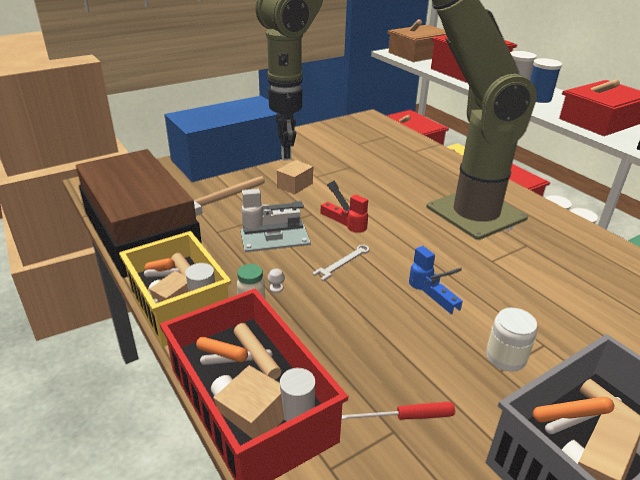

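The lever (435,270 in the crop) lies level over the tail. In the full view the bystanders stand as at the start and the gripper (287,150) is well clear. Hand in.

```bash
python3 -c "
from cell import job
print(job.job_done())"
```

```text
the job is handed in; nothing more can be done
None
```

The bare-steel coupling head is parked on the bracket's ball and latched, and I handed the job in at about 22 s. I took the head by its rib, lowered it over the ball with its tail in the fork, and pushed it down to a hard stop. I released it, then pressed the lever shut with closed fingertips.

**Seating:** the stop came at tool height 0.2868 m against an expected 0.2866 m, with about 19 N on top of the head's weight. I saw no clear force peak for the click. The ball being home rests on that stop height, the level rib and tail readings, and the lever shutting fully.

**Latch:** the lever stopped hard at 18 N with the fingertips at 43.8 mm, where shut is 44 mm. Afterwards the pad read 43.1 mm and the lever was level to within about 1.4°.

**Last checks:** the tail top was at 27.5 mm (nominal 28), so the head is level. The final picture showed the bystanders in view and both look-alikes where they started. The gripper was clear of everything, with only noise on the force reading. The final rib-top reading rested on a few pixels and its slope meant nothing, because the gripper blocked the view. No check failed outright.

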